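# Handle out of the form, chisel at the ready

### The job

Lift the arched toolbox handle out of its bending form and set it down in the middle of the cork board, lengthwise along the board and standing on its edge as it stood in the form. Then draw the red chisel out of the chisel block, tip it over to slope about halfway between upright and level with the cutting edge downmost, and finish while still holding it still in the gripper, its edge over the middle of the handle and a few centimetres (about 5) above it without touching it. Drop neither of them, and leave the other two chisels, the glue bottle, the mallet and the pencil mug where they are.

Things in the scene. Friction and masses are not known exactly. Their poses are not given: they have to be found in the camera images.
- handle: arched handle of pale laminated wood, dark glue lines, 60 g, on edge in the form: wall 14 mm thick, 30 mm tall (z), 150 mm end to end (x), ends 22 mm to the -y side of the crown. Origin: mid-wall at the crown (mid-length), underside. x lengthwise, y through the wall at the crown to the convex side, z up. Grip across the wall at the crown.
- form: fixed plywood bending form, base 220 x 130 mm, top at 18 mm, the handle stands on it with origin over the form's (1 mm) and the same yaw. Fences and end stops rise 20 mm above the base round the handle's ends, 2 mm clear; none within 30 mm along x of the crown, so fingers fit down to the base. Origin at the table under the crown; x lengthwise.
- board: fixed cork-faced board, 200 (x) x 120 (y) mm, top 18 mm above the table. Origin at its centre on the table; x along its length.
- rack: fixed pale wooden chisel block, 70 (x) x 200 (y) mm, 70 mm tall, three upright through slots in a row along y at -65, 0 and +65 mm; one chisel in each, in any order. Origin at its centre on the table.
- chisel_red: butt chisel, red handle, 160 g, 156 mm long, upright in the rack, its edge 4 mm above the table. Origin at the middle of the cutting edge, z up its length. Steel blade 20 (y) x 4 (x) mm to z = 66 mm in a 23 x 7 mm slot; brass collar 26 mm wide to 76, resting on the block; square handle 24 x 24 mm to 152, cap to 156. x, y parallel to the rack's: neighbours along y, free room along x.
- chisel_blue: joiner's butt chisel, same shape and size as chisel_red, blue handle, standing in another slot of the rack; leave it there. Origin at the cutting edge, z up the handle.
- chisel_yellow: joiner's butt chisel, same shape and size as chisel_red, yellow handle, standing in another slot of the rack; leave it there. Origin at the cutting edge, z up the handle.
- glue: white glue bottle with green label and orange cap, 60 mm across, 170 mm tall, standing beyond the board at the far edge. Origin at its underside.
- mallet: wooden mallet lying at the far edge: dark head 70 x 130 x 60 mm, pale shaft reaching 250 mm from the head's centre along the body's -x. Origin under the head's centre.
- mug: blue mug 76 mm across, 85 mm tall, with pencils up to 160 mm high, beyond the rack. Origin at its underside.

How it is judged:
By the outcome, as a careful person would: the job done as asked, in the order asked, and still so for the second after the job is handed in, while the arm keeps its last pose, push and grip.
It also fails if it takes over 58 s, if anything falls off the work surface, if the arm or the gripper's body presses on something with over 40 N, if the wrist force passes 120 N, or if a joint passes its speed limit or range.

### The arm

A 6-joint arm with a two-finger parallel gripper is mounted at the origin on the work surface. World frame = base frame: x ahead of the robot, y to its left, z up, the work surface at z = 0. Lengths are in m, angles in rad, forces in N, time in s.
With the tool pointing down it reaches from about 0.3 to 0.775 m from the base axis. Payload 14.6 kg.
Tool frame: the origin (TCP) lies at the very end of the fingers, on their centre line; the grasp point (between the pads) lies 19 mm behind it; z points along the fingers, y is the line along which they close (so a half turn about z gives the same grasp; the last joint's range is limited). The gripper opens to 94 mm and grips with 3 to 60 N. Pads are 16 mm wide; open, the fingers measure 119 mm over their backs; the gripper's body (75 mm by 177 mm) begins 78 mm behind the grasp point.
Start: joints at [1.07, 0.3, 1.521, -0, 1.321, -0.067], TCP at [0.231, 0.499, 0.205] pointing down, gripper open.
Joint ranges: [-3.03, 3.03], [-0.79, 2.21], [0.23, 2.52], [-1.04, 4.18], [0, 3.07], [-2.55, 2.55]. Speed limits (rad/s): [2.22, 2.22, 2.57, 3.14, 3.14, 3.14].

### API

Orientations are given as [roll, pitch, yaw] about the fixed x, y, z axes, in that order (R = Rz(yaw) Ry(pitch) Rx(roll)).
In Python, from station import ctrl gives the robot as it stands.
- The arm moves only by the tool move_arm, never from a script. Its argument "increments" is a list of rows, each a list of 7 numbers: the opening, from 0 (shut) to 1 (fully open), then the shift along the tool's x, y, z in units of 50 mm (1.0 is 50 mm), then the turn, a rotation vector about the tool's x, y, z in rad. In form: [[claw, tx, ty, tz, rx, ry, rz], ...]. A call has 1 to 20 rows; each row shifts and turns the commanded pose from where the row before left it, along the tool's axes as they then stand; what a row does not reach is not made up. A row lasts 1/10 s, in which the tool goes at most 50 mm and 8.59 degrees, less where a joint would pass 70% of its speed; a pose out of reach is approached as far as the arm can. A call is refused whole if a number of a shift passes 1 or a number of a turn 0.15, either way. A call with a gripper value outside its range is refused whole. The fingers move at their own pace and stop on an object; "force" is the grip in N (left out, the last holds). Time passes only in rows, so rows that do not move let the fingers close. It gives the time, the measured TCP pose, the force, the opening and the grip force at its end, in the units of the state.
- ctrl.get_obs(): the state, without advancing time (a new reading comes with each control period).
- ctrl.camera(name): name is "scene" or "top" or "wrist"; returns a dict with "color" (480x640x3 uint8, blue, green, red), "K" (3x3 intrinsics, pixels), "distortion" ([k1, k2, p1, p2, k3] as OpenCV has them; the pictures are not rectified), "pose" (4x4, takes a point from camera to world coordinates); the wrist camera has in their place "tool_from_camera" (4x4, takes a point from camera to tool coordinates, whose origin is the TCP and whose axes are the flange's). Camera axes: x right, y down, z forward; pixel columns grow to the right and rows downward; lengths in m; the calibration is good to about 2 mm. A picture is of the moment at which its call begins: read the wrist's pose just before it. There is no depth.
- ctrl.hand_in(): hands the job in; it is judged then, once.
Trained networks look in a picture, given as the dict that the camera call returned (one of the last four; its "shot" number tells which), for a name from the list of things; names that differ only in an ending like _2 or _b are one class to them, and where a whole thing is asked for, a point or a joint stands for the part that bears it (a point fixed in the world has none). Each returns a list of dicts, best first, with "conf" (0 to 1); they miss things now and then, are a little off and sometimes report something else, mostly with a low value. They report only what shows in the picture. A call takes as long as a camera call.
- ctrl.cut_out(name, picture): "mask" (480x640 bool, what is visible of it) and "centre" ([row, column] in pixels, amid what is visible of it).
The state is a dict: "time_s": time; "qpos": joint angles; "joint_vel": joint speeds; "tau": joint torques, N m; "ee_pos": TCP position; "eef_rot": TCP orientation; "force": force on the tool from outside, world axes, zero at the start; "moment": the same for the moment, N m; "grip_width": finger opening in m; "grip_force": force on a finger pad.
Only numpy, scipy, OpenCV 4.12 (cv2) and the standard library are available. Lean on these libraries where they do the work, as an engineer would, in place of code of your own. Each camera call takes 0.05 s, during which the arm holds its last target. There are 200 camera calls.

## Working session

There is one attempt and no reset: what is moved stays moved. The work goes in short steps, Python scripts to look and compute and a tool call to move; the robot and the scene stay as the last step left them, time stands still between calls to the robot, and variables do not carry over. Pictures are saved under pics/ and viewed, at most 10 in all, crops included, and the job is handed in when it is done.

Besides the shell and the picture viewer there is one more tool, called as name([rows], argument=value, ...), one row to a line, values as JSON. move_arm: Moves the arm, as the interface text tells. Its arguments: {"type":"object","properties":{"increments":{"type":"array","items":{"type":"array","items":{"type":"number"}}},"force":{"type":"number"}},"required":["increments"]}

```bash
mkdir -p pics
cat > h.py <<'E'
import numpy as np, cv2
from station import ctrl
from scipy.spatial.transform import Rotation as R
def ray(p,uv,pose=None):
    T=p["pose"] if pose is None else pose
    u=cv2.undistortPoints(np.array(uv,float).reshape(-1,1,2),p["K"],np.array(p["distortion"]))[:,0]
    d=np.c_[u,np.ones(len(u))]@T[:3,:3].T
    return T[:3,3],d
def at_z(p,uv,z,pose=None):
    o,d=ray(p,uv,pose); return o+d*((z-o[2])/d[:,2])[:,None]
def proj(p,X,pose=None):
    T=np.linalg.inv(p["pose"] if pose is None else pose)
    X=np.array(X,float).reshape(-1,3)
    return cv2.projectPoints(X,cv2.Rodrigues(T[:3,:3])[0],T[:3,3],p["K"],np.array(p["distortion"]))[0][:,0]
def wrist():
    s=ctrl.get_obs(); p=ctrl.camera("wrist")
    T=np.eye(4);T[:3,:3]=R.from_euler('xyz',s["eef_rot"]).as_matrix();T[:3,3]=s["ee_pos"]
    p["pose"]=T@p["tool_from_camera"]; return s,p
E
python3 - <<'E'
from h import *
s=ctrl.get_obs();print(s)
for n in ["top","scene"]:
    p=ctrl.camera(n);cv2.imwrite(f"pics/{n}.png",p["color"]);print(n,p["pose"].round(3).tolist())
    for o in ["handle","form","board","rack","chisel_red","chisel_blue","chisel_yellow","glue","mallet","mug"]:
        for r in ctrl.cut_out(o,p)[:2]:
            m=r["mask"].astype(np.uint8);c,sz,a=cv2.minAreaRect(cv2.findNonZero(m))
            cs=cv2.boxPoints((c,sz,a))
            z={"handle":.048,"form":.018,"board":.018,"rack":.07}.get(o,.15)
            print(o,round(r["conf"],2),np.round(r["centre"]),np.round(cs).tolist(), at_z(p,[c],z).round(3)[0].tolist())
E
```

```text
{'time_s': 0.0, 'qpos': array([ 1.07039222e+00,  3.00484456e-01,  1.52158868e+00, -3.32600859e-05,
        1.32070023e+00, -6.66103497e-02]), 'joint_vel': array([-5.92941732e-04,  7.91396223e-04, -1.25026534e-03, -6.20204483e-05,
        1.53663508e-03,  1.44057710e-04]), 'tau': array([ 8.16944539e-04, -5.31816816e+01, -3.52743316e+01,  7.08862580e-02,
        2.44090625e-02, -9.33171577e-05]), 'ee_pos': array([0.23106117, 0.49881545, 0.20487579]), 'eef_rot': array([-3.14041241e+00, -4.64457836e-05,  2.70780712e+00]), 'force': array([ 0.04845675, -0.00689154, -0.21668304]), 'moment': array([-0.02063822,  0.01231265,  0.01649926]), 'grip_force': 0.0, 'grip_width': 0.09369669987877782}
top [[-0.016, -0.993, 0.113, 0.499], [-1.0, 0.016, -0.004, 0.034], [0.002, -0.113, -0.994, 0.959], [0.0, 0.0, 0.0, 1.0]]
handle 0.6 [316. 460.] [[452.0, 274.0], [472.0, 274.0], [472.0, 353.0], [452.0, 353.0]] [0.456, -0.251, 0.048]
board 0.73 [273. 329.] [[291.0, 316.0], [306.0, 216.0], [367.0, 225.0], [352.0, 326.0]] [0.544, 0.002, 0.018]
rack 0.82 [319. 211.] [[147.0, 330.0], [243.0, 271.0], [264.0, 30
[... 1685 characters left out ...]
300.0, 312.0]] [0.843, 0.111, 0.15]
chisel_blue 0.75 [193. 383.] [[372.0, 212.0], [373.0, 174.0], [386.0, 174.0], [384.0, 212.0]] [0.551, 0.186, 0.15]
chisel_yellow 0.83 [190. 406.] [[396.0, 207.0], [400.0, 167.0], [414.0, 169.0], [410.0, 209.0]] [0.518, 0.239, 0.15]
glue 0.83 [278. 317.] [[300.0, 230.0], [331.0, 230.0], [331.0, 313.0], [300.0, 313.0]] [0.845, 0.111, 0.15]
mallet 0.89 [285. 189.] [[93.0, 258.0], [229.0, 254.0], [231.0, 320.0], [95.0, 324.0]] [0.94, -0.126, 0.15]
mallet 0.62 [212. 207.] [[163.0, 225.0], [216.0, 164.0], [250.0, 193.0], [197.0, 254.0]] [0.684, -0.152, 0.15]
mug 0.91 [282. 392.] [[368.0, 310.0], [378.0, 228.0], [418.0, 233.0], [408.0, 315.0]] [0.819, 0.24, 0.15]
```

View pics/top.png

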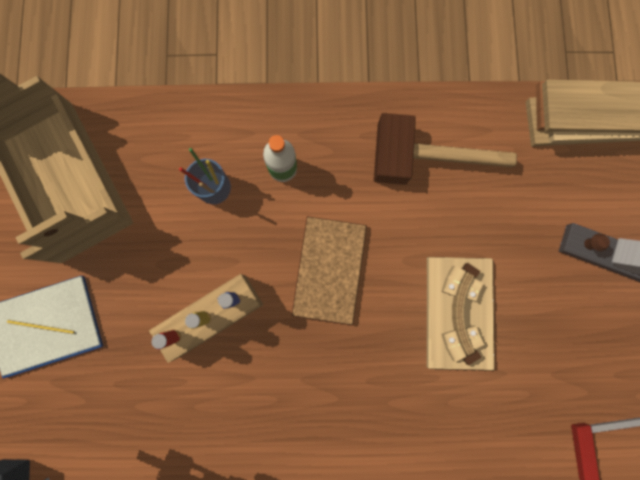

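View pics/scene.png

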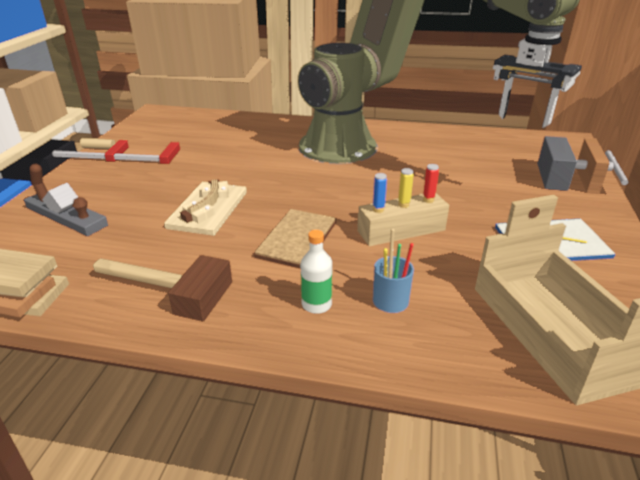

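The top view shows the form at about (461,313), with the crown facing image left (+y) and yaw about 0. The board is at (330,272), and the red chisel is the leftmost in the rack at (160,341). The scene view confirms the order blue, yellow, red. I'll go above the form for a closer look.

move_arm([
  [1,0,0,-1,0,0,0],
  [1,0,0,-1,0,0,0],
  [1,-0.577,-0.651,0,0,0,0],
  [1,-0.577,-0.651,0,0,0,0],
  [1,-0.577,-0.651,0,0,0,0],
  [1,-0.577,-0.651,0,0,0,0],
  [1,-0.577,-0.651,0,0,0,0],
  [1,-0.577,-0.651,0,0,0,0],
  [1,-0.577,-0.651,0,0,0,0],
  [1,-0.577,-0.651,0,0,0,0],
  [1,-0.577,-0.651,0,0,0,0],
  [1,-0.577,-0.651,0,0,0,0],
  [1,-0.577,-0.651,0,0,0,0],
  [1,-0.577,-0.651,0,0,0,0],
  [1,-0.577,-0.651,0,0,0,0],
  [1,-0.577,-0.651,0,0,0,0],
  [1,-0.577,-0.651,0,0,0,0],
  [1,-0.577,-0.651,0,0,0,0],
  [1,-0.577,-0.651,0,0,0,0],
  [1,-0.577,-0.651,0,0,0,0],
])

```text
time_s: 3.1
ee_pos: [0.4563, -0.2528, 0.3055]
eef_rot: [3.142, 0.0, 2.707]
force: [0.2, 1.2, -0.2]
grip_width: 0.094
grip_force: 0.0
```

move_arm([
  [1,0,0,0,0,0,0.145],
  [1,0,0,0,0,0,0.145],
  [1,0,0,0,0,0,0.145],
  [1,0,0,0,0,0,0.145],
  [1,0,0,0,0,0,0.145],
  [1,0,0,0,0,0,0.145],
  [1,0,0,0,0,0,0.145],
  [1,0,0,0,0,0,0.145],
  [1,0,0,0,0,0,0.145],
  [1,0,0,0,0,0,0.145],
  [1,0,0,0,0,0,0.145],
  [1,0,0,0,0,0,0.145],
  [1,0,0,0,0,0,0.145],
  [1,0,0,0,0,0,0.145],
  [1,0,0,0,0,0,0.145],
  [1,0,0,0,0,0,0.145],
  [1,0,0,0,0,0,0.145],
  [1,0,0,0,0,0,0.145],
  [1,0,0,0,0,0,0.1],
  [1,0,0,0,0,0,0],
])

```text
time_s: 5.1
ee_pos: [0.4561, -0.2509, 0.3055]
eef_rot: [3.142, -0.0, -0.004]
force: [0.0, -0.3, 0.1]
grip_width: 0.0941
grip_force: 0.0
```

Run:
```python
from h import *
s,p=wrist();print(s["ee_pos"],s["eef_rot"],s["qpos"].round(3),s["time_s"]);print(p["tool_from_camera"].round(3).tolist())
cv2.imwrite("pics/w1.png",p["color"])
for o,z in [("handle",.048),("form",.018),("board",.018)]:
    for r in ctrl.cut_out(o,p)[:2]:
        m=r["mask"].astype(np.uint8);c,sz,a=cv2.minAreaRect(cv2.findNonZero(m))
        print(o,round(r["conf"],2),np.round(r["centre"]),at_z(p,cv2.boxPoints((c,sz,a)),z)[:,:2].round(3).tolist())
        if o=="handle" and r["conf"]>.4: np.save("hm.npy",r["mask"])
        if o=="handle":
            v,u=np.nonzero(m); X=at_z(p,np.c_[u,v],z)[:,:2]; print(X.min(0),X.max(0),X.mean(0))
```

```text
[ 0.45608789 -0.25086292  0.30547085] [ 3.14155801e+00 -2.49291340e-06 -3.76661748e-03] [-0.573  0.176  1.444 -0.     1.522  1.001] 5.1
[[-0.001, -0.967, -0.256, 0.074], [1.0, -0.0, -0.001, 0.001], [0.0, -0.256, 0.967, -0.18], [0.0, 0.0, 0.0, 1.0]]
handle 0.92 [192. 323.] [[0.381, -0.238], [0.535, -0.246], [0.533, -0.277], [0.379, -0.272]]
[ 0.37935021 -0.2770393 ] [ 0.5335992  -0.24130767] [ 0.45857609 -0.25606634]
form 0.58 [189. 331.] [[0.349, -0.185], [0.568, -0.2], [0.563, -0.328], [0.343, -0.329]]
board 0.83 [109.  95.] [[0.448, 0.094], [0.655, 0.042], [0.643, -0.088], [0.436, -0.051]]
```

View pics/w1.png

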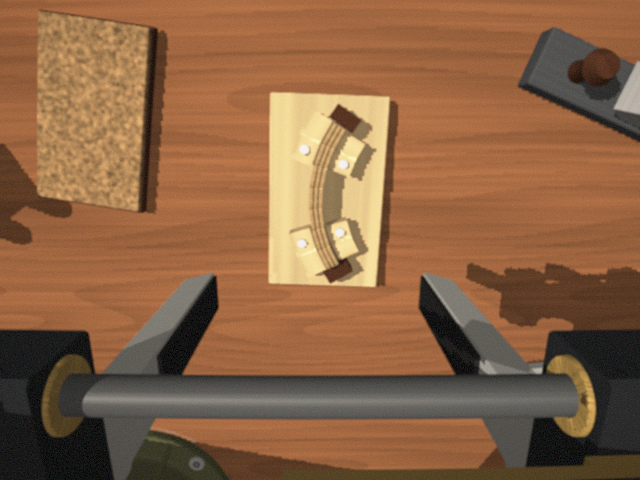

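The wrist view shows the form with top corners near (270,92), (390,97), (377,286) and (269,284), and the arch crown at about (318,190). The board's corners are at about (38,11), (153,28), (142,211) and (37,193). Next I'll fit both rectangles and the handle outline to known sizes.

```bash
cat >> h.py <<'E'
from scipy.optimize import least_squares
def rectfit(p,uv,z,L,W):
    X=at_z(p,uv,z)[:,:2]; M=np.array([[L,W],[L,-W],[-L,-W],[-L,W]])/2
    f=lambda q:(M@np.array([[np.cos(q[2]),np.sin(q[2])],[-np.sin(q[2]),np.cos(q[2])]])+q[:2]-X).ravel()
    r=least_squares(f,[*X.mean(0),0]); return r.x, r.fun.reshape(-1,2)
def arcfit(p,m,z0,q0):
    # project solid arch (silhouette), maximise IoU with mask
    s=22; Rr=(75**2+s**2)/(2*s); a=np.linspace(-1,1,25)*np.arcsin(75/Rr)
    def sil(q):
        im=np.zeros(m.shape,np.uint8); c,si=np.cos(q[2]),np.sin(q[2])
        P=[]
        for z in (z0,z0+.03):
            P.append([np.c_[r*np.sin(a),r*np.cos(a)-Rr]/1000 for r in (Rr-7,Rr+7)])
        for i in range(24):
            pts=[np.r_[P[k][j][i+n],z0+.03*k] for k in (0,1) for j in (0,1) for n in (0,1)]
            pts=np.array(pts); w=np.c_[c*pts[:,0]-si*pts[:,1]+q[0],si*pts[:,0]+c*pts[:,1]+q[1],pts[:,2]]
            cv2.fillConvexPoly(im,cv2.convexHull(np.round(proj(p,w)*16).astype(np.int32)),1,shift=4)
        return im>0
    def cost(q):
        b=sil(np.array(q)/[100,100,10]); return 1-(b&m).sum()/(b|m).sum()
    from scipy.optimize import minimize
    r=minimize(cost,np.array(q0)*[100,100,10],method="Nelder-Mead",options=dict(initial_simplex=np.array(q0)*[100,100,10]+np.array([[0,0,0],[.6,0,0],[0,.6,0],[0,0,.6]]),maxiter=120))
    return r.x/[100,100,10], r.fun
E
python3 - <<'E'
from h import *
s,p=wrist()
f,e=rectfit(p,[[270,92],[390,97],[377,286],[269,284]],.018,.22,.13);print(f,abs(e).max())
b,e=rectfit(p,[[38,11],[155,28],[142,211],[37,193]],.018,.2,.12);print(b,abs(e).max())
m=np.load("hm.npy");print(arcfit(p,m,.018,[.456,-.249,f[2]]))
t=ctrl.camera("top")
print(rectfit(t,[[428,258],[494,258],[494,370],[428,370]],.018,.22,.13)[0])
print(rectfit(t,[[308,217],[367,225],[353,323],[294,314]],.018,.2,.12)[0])
E
```

```text
[ 0.45544905 -0.26053326 -0.03156461] 0.0013108640784759706
[ 0.54508353 -0.00245945 -0.16608446] 0.002822043752977725
(array([ 0.45775934, -0.24847093, -0.04785349]), np.float64(0.11232378353797179))
[ 0.45504232 -0.2589139  -0.04034701]
[ 0.54720472 -0.00080523 -0.16143222]
```

move_arm([
  [1,0.02,-0.05,0,0,0,0.038],
  [1,0,0,1,0,0,0],
  [1,0,0,1,0,0,0],
  [1,0,0,1,0,0,0],
  [1,0,0,1,0,0,0],
  [1,0,0,0.8,0,0,0],
  [1,0,0,0.4,0,0,0],
  [1,0,0,0.3,0,0,0],
  [1,0,0,0.15,0,0,0],
  [1,0,0,0,0,0,0],
  [1,0,0,0,0,0,0],
])

```text
time_s: 6.5
ee_pos: [0.4575, -0.2486, 0.0237]
eef_rot: [3.141, -0.001, -0.04]
force: [-0.3, -0.2, -0.1]
grip_width: 0.0939
grip_force: 0.0
```

move_arm([
  [0,0,0,0,0,0,0],
  [0,0,0,0,0,0,0],
  [0,0,0,0,0,0,0],
  [0,0,0,0,0,0,0],
  [0,0,0,0,0,0,0],
  [0,0,0,0,0,0,0],
  [0,0,0,0,0,0,0],
  [0,0,0,0,0,0,0],
  [0,0,0,0,0,0,0],
  [0,0,0,0,0,0,0],
  [0,0,0,0,0,0,0],
  [0,0,0,0,0,0,0],
], force=25)

```text
time_s: 7.7
ee_pos: [0.4571, -0.2484, 0.023]
eef_rot: [3.142, -0.0, -0.04]
force: [-0.4, -0.5, -0.2]
grip_width: 0.0139
grip_force: 25.0
```

move_arm([
  [0,0,0,-0.2,0,0,0],
  [0,0,0,-0.3,0,0,0],
  [0,0,0,-0.5,0,0,0],
  [0,0,0,-0.6,0,0,0],
  [0,0.1,-0.308,-0.4,0,0,0],
  [0,0.2,-0.6,0,0,0,0],
  [0,0.25,-0.8,0,0,0,0],
  [0,0.25,-0.8,0,0,0,0],
  [0,0.25,-0.8,0,0,0,0],
  [0,0.25,-0.8,0,0,0,0],
  [0,0.2,-0.6,0,0,0,0],
  [0,0.096,-0.4,0,0,0,0.04],
  [0,0,0,0,0,0,0.084],
  [0,0,0,0,0,0,0],
  [0,0,0,0,0,0,0],
])

```text
time_s: 9.2
ee_pos: [0.5471, 0.0034, 0.1234]
eef_rot: [3.142, -0.0, -0.162]
force: [0.5, -0.5, -1.4]
grip_width: 0.0138
grip_force: 25.0
```

Run:
```python
from h import *
s,p=wrist();print(s["ee_pos"],s["eef_rot"],s["grip_width"],s["force"])
cv2.imwrite("pics/w2.png",p["color"])
```

```text
[0.54705841 0.0034092  0.1233754 ] [ 3.14156374e+00 -2.87337506e-04 -1.62093920e-01] 0.013770385555142562 [ 0.48655394 -0.48088761 -1.35440725]
```

View pics/w2.png

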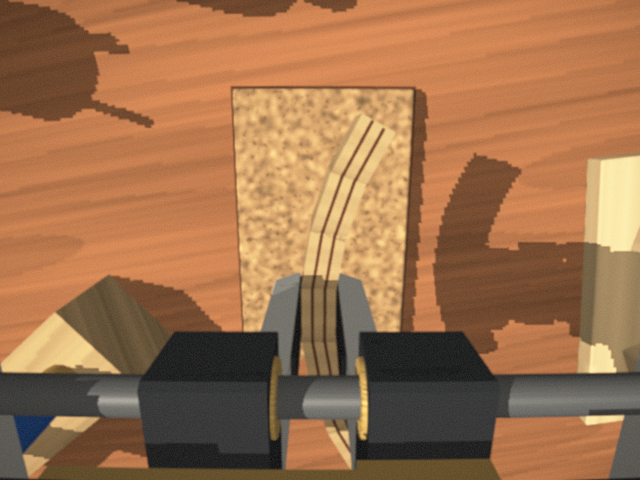

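The board is square with the tool: its top edge runs from (232,87) to (415,87), and it is centred at column 323. The handle is gripped at the crown near (318,310), so I can lower and release it.

move_arm([
  [0,0,0,0.5,0,0,0],
  [0,0,0,0.6,0,0,0],
  [0,0,0,0.4,0,0,0],
  [0,0,0,0.25,0,0,0],
  [0,0,0,0.15,0,0,0],
  [0,0,0,0.08,0,0,0],
  [0,0,0,0.03,0,0,0],
  [0,0,0,0,0,0,0],
  [0,0,0,0,0,0,0],
  [0,0,0,0,0,0,0],
])

```text
time_s: 10.25
ee_pos: [0.5474, 0.0036, 0.0229]
eef_rot: [-3.142, -0.001, -0.164]
force: [-0.2, 0.0, 1.4]
grip_width: 0.0137
grip_force: 25.0
```

move_arm([
  [0.6,0,0,0,0,0,0],
  [0.6,0,0,0,0,0,0],
  [0.6,0,0,0,0,0,0],
  [0.6,0,0,0,0,0,0],
  [0.6,0,0,-0.3,0,0,0],
  [0.6,0,0,-0.6,0,0,0],
  [1,0,0,-1,0,0,0],
  [1,0,0,-1,0,0,0],
  [1,0,0,-1,0,0,0],
  [1,0,0,-1,0,0,0],
  [1,0,0,-1,0,0,0],
  [1,0,0,0,0,0,0],
])

```text
time_s: 11.45
ee_pos: [0.5481, 0.0036, 0.3257]
eef_rot: [-3.14, -0.012, -0.164]
force: [0.5, 0.0, -0.7]
grip_width: 0.094
grip_force: 0.0
```

Run:
```python
from h import *
s,p=wrist();print(s["ee_pos"],s["eef_rot"])
r=ctrl.cut_out("handle",p)[0];q,c=arcfit(p,r["mask"],.018,[.547,.0035,-.163]);print(r["conf"],q,c)
t=ctrl.camera("top")
for o in ["chisel_red","chisel_yellow","chisel_blue","mug"]:
  for r in ctrl.cut_out(o,t)[:2]: print(o,r["conf"],r["centre"],cv2.boundingRect(cv2.findNonZero(r["mask"].astype(np.uint8))))
cv2.imwrite("pics/tc.png",cv2.resize(t["color"][240:390,120:320],None,fx=4,fy=4,interpolation=cv2.INTER_CUBIC))
```

```text
[0.5480927  0.00360612 0.32569922] [-3.14037662 -0.01178786 -0.16412831]
0.77 [ 0.54699639  0.00285699 -0.16471281] 0.06626806178375688
chisel_red 0.95 [338.3, 164.4] (151, 328, 30, 21)
chisel_yellow 0.56 [319.3, 198.4] (185, 311, 26, 17)
chisel_blue 0.69 [159.4, 278.5] (263, 135, 35, 47)
chisel_blue 0.66 [299.2, 227.9] (217, 291, 23, 18)
mug 0.65 [180.5, 205.8] (180, 149, 50, 56)
```

View pics/tc.png

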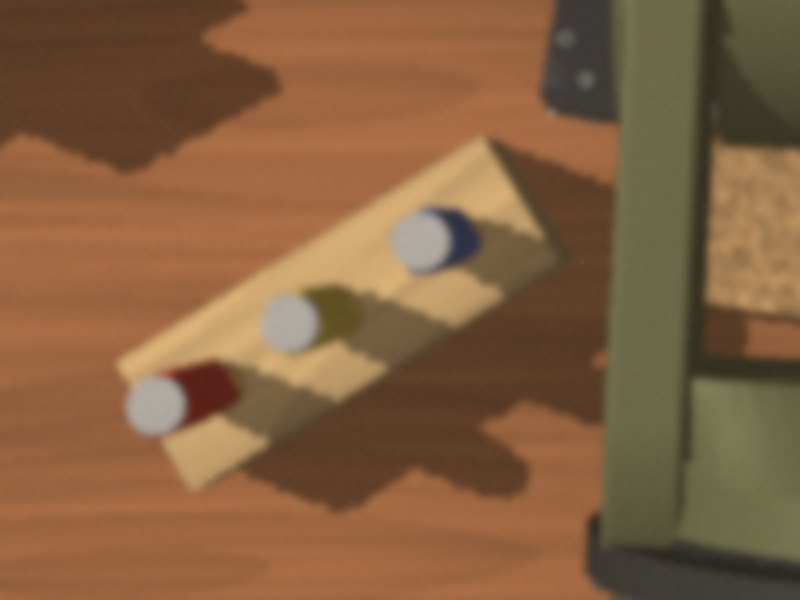

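The crop shows the red cap at (156,405), yellow at (290,323) and blue at (421,241), with the block's top corners visible. The handle fit on the board is good: (0.547, 0.003, -0.165).

Run:
```python
from h import *
t=ctrl.camera("top")
f=lambda a:np.array(a)/4+[120-.375,240-.375]
C=at_z(t,f([[156,405],[290,323],[421,241]]),.16)[:,:2];print(C.round(4).tolist())
d=C[0]-C[2];print(np.linalg.norm(d),np.arctan2(d[1],d[0])-np.pi/2)
# rack rect: L along local x=.07, W along y=.2 ; order (+,+),(+,-),(-,-),(-,+)
q,e=rectfit(t,f([[118,365],[485,138],[566,257],[195,490]]),.07,.07,.2);print(q,abs(e).max())
y=np.array([-np.sin(q[2]),np.cos(q[2])]);print("red by rack",q[:2]+.065*y)
```

```text
[[0.4242, 0.295], [0.4575, 0.2389], [0.491, 0.1838]]
0.12977564103369787 0.5409319870527618
[0.45761511 0.23787143 0.54779879] 0.0018015314644495573
red by rack [0.4237625  0.29336018]
```

move_arm([
  [1,0,0,0,0,0,-0.1425],
  [1,0,0,0,0,0,-0.1425],
  [1,0,0,0,0,0,-0.1425],
  [1,0,0,0,0,0,-0.1425],
  [1,0,0,0,0,0,-0.1425],
  [1,0,0,0,0,0,-0.1425],
  [1,0,0,0,0,0,-0.1425],
  [1,0,0,0,0,0,-0.1425],
  [1,0,0,0,0,0,-0.1425],
  [1,0,0,0,0,0,-0.1425],
  [1,0,0,0,0,0,-0.1425],
  [1,0,0,0,0,0,-0.1425],
  [1,0,0,0,0,0,-0.1425],
  [1,0,0,0,0,0,-0.1425],
  [1,0,0,0,0,0,-0.1425],
  [1,0,0,0,0,0,-0.1425],
  [1,0,0,0,0,0,0],
])

```text
time_s: 13.55
ee_pos: [0.547, 0.0036, 0.317]
eef_rot: [-3.141, -0.001, 2.118]
force: [0.5, 0.0, -0.0]
grip_width: 0.094
grip_force: 0.0
```

move_arm([
  [1,0.4,0.05,0,0,0,0],
  [1,0.8,0.11,0,0,0,0],
  [1,0.9,0.13,0,0,0,0],
  [1,0.9,0.13,0,0,0,0],
  [1,0.9,0.13,0,0,0,0],
  [1,0.9,0.13,0,0,0,0],
  [1,0.8,0.12,0,0,0,0],
  [1,0.46,0.07,0,0,0,0],
  [1,0.2,0.02,0,0,0,0],
  [1,0,0,0,0,0,0],
  [1,0,0,0,0,0,0],
])

```text
time_s: 14.65
ee_pos: [0.4233, 0.2936, 0.3173]
eef_rot: [-3.141, 0.0, 2.114]
force: [-0.4, -0.0, -0.4]
grip_width: 0.0941
grip_force: 0.0
```

Run:
```python
from h import *
s,p=wrist();print(s["ee_pos"],s["eef_rot"],s["qpos"].round(3))
for z,n in [(.16,"cap"),(.07,"rackhole")]: print(n,proj(p,[[.424,.2945,z]]))
for o in ["chisel_red"]:
  for r in ctrl.cut_out(o,p)[:2]: print(o,r["conf"],r["centre"],cv2.boundingRect(cv2.findNonZero(r["mask"].astype(np.uint8))))
cv2.imwrite("pics/w3.png",p["color"])
```

```text
[0.42331916 0.29357296 0.31731798] [-3.14133211e+00  2.39671973e-04  2.11387881e+00] [ 0.535  0.16   1.436 -0.     1.546 -0.008]
cap [[319.9720414 218.5117212]]
rackhole [[319.73490099 200.35163151]]
```

View pics/w3.png

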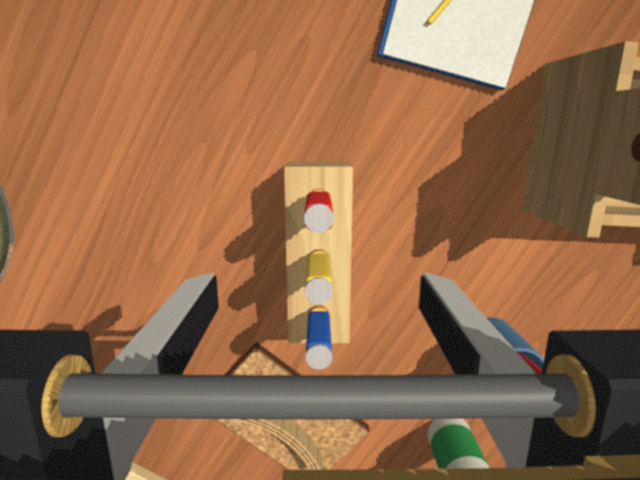

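The red cap is centred at (319,218), matching the prediction of (320,218.5). I'll descend and grip.

move_arm([
  [1,0.01,0.02,0.5,0,0,0],
  [1,0,0,1,0,0,0],
  [1,0,0,1,0,0,0],
  [1,0,0,0.8,0,0,0],
  [1,0,0,0.6,0,0,0],
  [1,0,0,0.3,0,0,0],
  [1,0,0,0.14,0,0,0],
  [1,0,0,0,0,0,0],
  [1,0,0,0,0,0,0],
])

```text
time_s: 15.65
ee_pos: [0.4241, 0.2952, 0.1014]
eef_rot: [3.14, 0.0, 2.115]
force: [-0.6, 0.7, 0.4]
grip_width: 0.0937
grip_force: 0.0
```

move_arm([
  [0,0,0,0,0,0,0],
  [0,0,0,0,0,0,0],
  [0,0,0,0,0,0,0],
  [0,0,0,0,0,0,0],
  [0,0,0,0,0,0,0],
  [0,0,0,0,0,0,0],
  [0,0,0,0,0,0,0],
  [0,0,0,0,0,0,0],
  [0,0,0,0,0,0,0],
  [0,0,0,0,0,0,0],
  [0,0,0,0,0,0,0],
  [0,0,0,0,0,0,0],
], force=40)

```text
time_s: 16.85
ee_pos: [0.4235, 0.2953, 0.1004]
eef_rot: [-3.141, 0.0, 2.116]
force: [0.6, 0.1, -0.8]
grip_width: 0.0238
grip_force: 40.0
```

move_arm([
  [0,0,0,-0.1,0,0,0],
  [0,0,0,-0.2,0,0,0],
  [0,0,0,-0.3,0,0,0],
  [0,0,0,-0.4,0,0,0],
  [0,0,0,-0.5,0,0,0],
  [0,0,0,-0.5,0,0,0],
  [0,0,0,-0.6,0,0,0],
  [0,0,0,-0.6,0,0,0],
  [0,0,0,-0.5,0,0,0],
  [0,0,0,-0.2,0,0,0],
  [0,0,0,0,0,0,0],
])

```text
time_s: 17.95
ee_pos: [0.4237, 0.2954, 0.2967]
eef_rot: [3.139, -0.0, 2.116]
force: [-0.4, 0.6, -2.2]
grip_width: 0.0239
grip_force: 40.0
```

move_arm([
  [0,-0.3,-0.11,0,0,0,0],
  [0,-0.6,-0.22,0,0,0,0],
  [0,-0.8,-0.3,0,0,0,0],
  [0,-0.8,-0.3,0,0,0,0],
  [0,-0.8,-0.3,0,0,0,0],
  [0,-0.8,-0.3,0,0,0,0],
  [0,-0.8,-0.3,0,0,0,0],
  [0,-0.5,-0.19,0,0,0,0.05],
  [0,-0.17,-0.07,0,0,0,0.1],
  [0,0,0,0,0,0,0.13],
  [0,0,0,0,0,0,0.13],
  [0,0,0,0,0,0,0.1],
  [0,0,0,0,0,0,0.035],
  [0,0,0,0,0,0,0],
])

```text
time_s: 19.35
ee_pos: [0.4775, 0.0023, 0.2942]
eef_rot: [-3.139, -0.0, 1.57]
force: [0.1, 0.3, -1.7]
grip_width: 0.0241
grip_force: 40.0
```

move_arm([
  [0,0,0,0,-0.05,0,0],
  [0,0,0,0,-0.1,0,0],
  [0,0,0,0,-0.12,0,0],
  [0,0,0,0,-0.12,0,0],
  [0,0,0,0,-0.12,0,0],
  [0,0,0,0,-0.12,0,0],
  [0,0,0,0,-0.1,0,0],
  [0,0,0,0,-0.055,0,0],
  [0,0,0,0,0,0,0],
  [0,0,0,0,0,0,0],
])

```text
time_s: 20.35
ee_pos: [0.4779, 0.0026, 0.2952]
eef_rot: [2.359, 0.001, 1.571]
force: [0.1, 0.2, -1.5]
grip_width: 0.0237
grip_force: 40.0
```

Run:
```python
from h import *
s,p=wrist();T=R.from_euler('xyz',s["eef_rot"]).as_matrix();e=s["ee_pos"]+.0964*T[:,2]
print(s["ee_pos"],s["eef_rot"],s["qpos"].round(3),s["grip_width"],"axis",T[:,2],"edge",e)
print("tool delta units",T.T@(np.array([.547,.003,.098])-e)/.05)
c=ctrl.camera("scene");cv2.imwrite("pics/s4.png",cv2.resize(c["color"][80:320,150:470],None,fx=2.5,fy=2.5))
print("edge px",proj(c,e),"handle mid",proj(c,[.547,.003,.048]))
```

```text
[0.47787088 0.00263569 0.29519939] [2.35852178e+00 7.84648656e-04 1.57099105e+00] [-0.118 -0.348  2.128  0.15   0.587 -0.21 ] 0.02365028416798412 axis [ 7.05459318e-01 -4.18752250e-04 -7.08750291e-01] edge [0.54587716 0.00259533 0.22687586]
tool delta units [ 0.01011154 -1.80241086  1.84265504]
edge px [[294.88614406 152.08981027]] handle mid [[297.52120857 223.40030193]]
```

View pics/s4.png

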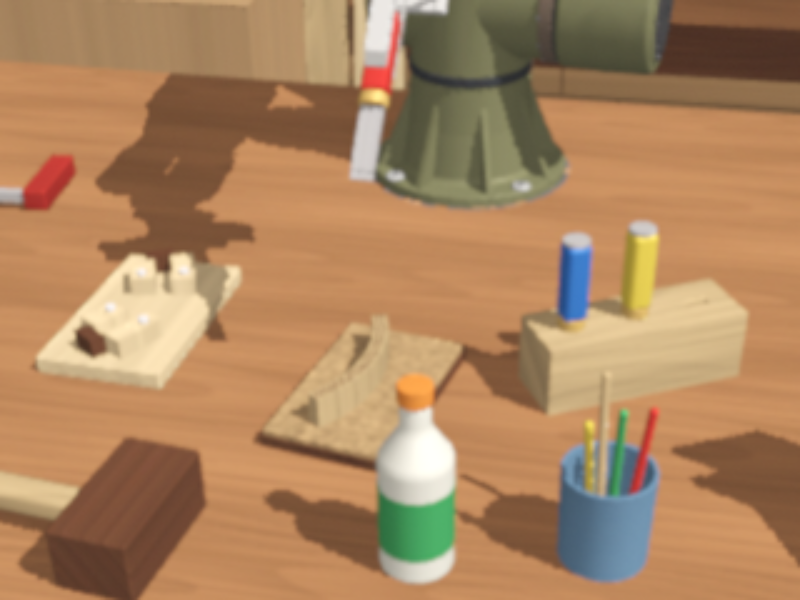

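The scene view shows the chisel held at 45°, with its edge at full-frame (295,151), matching the prediction of (295,152). The handle is standing on the board at about (290,225), and the other items haven't moved. Now I'll lower the chisel.

move_arm([
  [0,0,-0.15,0.15,0,0,0],
  [0,0,-0.3,0.3,0,0,0],
  [0,0,-0.35,0.35,0,0,0],
  [0,0,-0.35,0.35,0,0,0],
  [0,0,-0.3,0.3,0,0,0],
  [0,0,-0.2,0.22,0,0,0],
  [0,0,-0.1,0.12,0,0,0],
  [0,0,-0.05,0.05,0,0,0],
  [0,0,0,0,0,0,0],
  [0,0,0,0,0,0,0],
  [0,0,0,0,0,0,0],
  [0,0,0,0,0,0,0],
])

```text
time_s: 21.65
ee_pos: [0.4795, 0.0029, 0.1672]
eef_rot: [2.356, 0.0, 1.571]
force: [-0.1, 0.2, -2.5]
grip_width: 0.024
grip_force: 40.0
```

Run:
```python
from h import *
s,p=wrist();T=R.from_euler('xyz',s["eef_rot"]).as_matrix();e=s["ee_pos"]+.0964*T[:,2]
print(s["qpos"].round(3),s["joint_vel"].round(3),s["grip_width"],s["force"],"axis",T[:,2],"edge",e)
c=ctrl.camera("scene");cv2.imwrite("pics/s5.png",cv2.resize(c["color"][80:320,150:470],None,fx=2.5,fy=2.5))
print("edge px",proj(c,e),"handle mid",proj(c,[.547,.003,.048]))
r=ctrl.cut_out("handle",c)[0];q,co=arcfit(c,r["mask"],.018,[.547,.003,-.165]);print(r["conf"],q,co)
```

```text
[-0.117 -0.151  2.31   0.394  0.217 -0.469] [-0.     0.002  0.002  0.003 -0.001 -0.003] 0.02397844212352846 [-0.10928049  0.17436824 -2.5401091 ] axis [ 7.07311091e-01 -5.31391928e-05 -7.06902411e-01] edge [0.54773272 0.00289809 0.0990164 ]
edge px [[296.71262981 204.5468837 ]] handle mid [[297.52120857 223.40030193]]
0.91 [ 0.54519783  0.00197218 -0.17484135] 0.11904761904761907
```

View pics/s5.png

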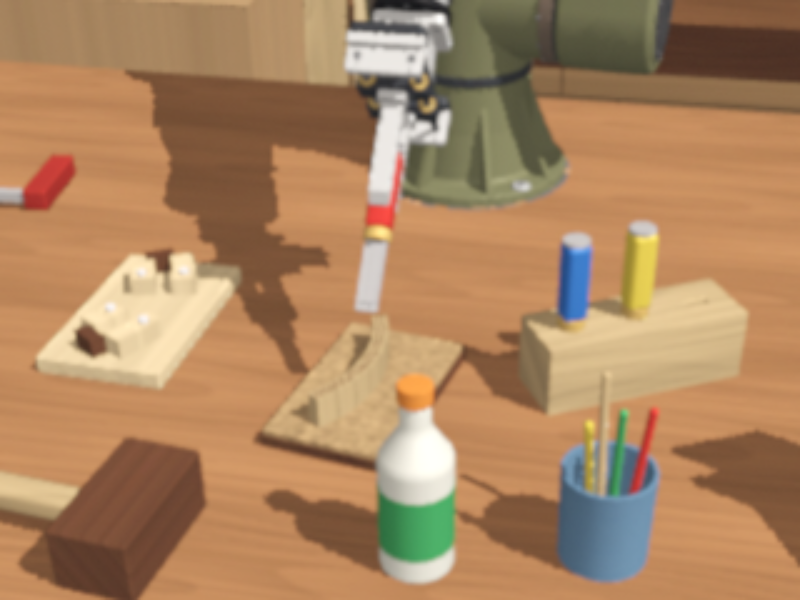

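The chisel edge is at crop (367,310), which is full-frame (297,204) and matches the prediction. It is about 5 cm above the handle's middle, tilted 45°, and everything is still. Handing in.

```bash
python3 -c "
from station import ctrl
print(ctrl.hand_in())"
```

```text
the job is handed in; nothing more can be done
None
```

The job is handed in: the handle stands on edge lengthwise in the middle of the board, and the arm holds the red chisel still at 45° with its edge about 5 cm above the handle's middle; nothing was dropped and the other things look undisturbed in the last view.

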